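Pack the hardness reference set on its pin carrier

TASK

Pack the reference set on the dark carrier base, all centred between its two pins: first the big steel disc flat on the base, then the steel spacer ring on top of it, then the small rubber disc down inside the ring, and last the cover plate, lowered over both pins so that it lies flat on the rubber disc. Set each piece down and let go before fetching the next, and leave the other instruments on the table where they are.

Things in the scene. Friction and masses are not known exactly. Their poses are not given: they have to be found in the camera images.
- base: Dark steel carrier base, fixed on a 1.5 mm grey mat, 164 x 76 x 12 mm (x, y, z), a bright 67 mm circle marked at its middle. Two upright steel pins, 10 mm thick, stand on its long axis at x = +64 and -64 mm; they rise 48 mm above its top face and taper over the last 7 mm to a 4 mm tip. Origin: centre of the underside, midway between the pins; x along the line of the pins, z up.
- steel_disc: Big plain steel reference disc on the mat, 60 mm in diameter, 14 mm thick, lying flat. Origin: centre of the underside, z up.
- spacer_ring: Flat steel spacer ring, outside 60 mm, bore 48 mm, 6 mm thick, lying flat. Origin: centre of the underside, z up.
- rubber_disc: Small dark red disc of hard rubber, 40 mm in diameter, 16 mm thick, lying flat. Inside the ring it stands 10 mm proud of it, so hold it by its upper part to lower it in. Origin: centre of the underside, z up.
- cover_plate: Aluminium plate 150 x 60 x 8 mm (x, y, z), lying flat; on its middle a black grip bar 64 mm long (x), 16 mm wide (y), its top 38 mm above the plate's underside. Two 13 mm through holes at x = +64 and -64 mm on its long axis. Origin: centre of the underside; x along the line of the holes, z up. Fits either way round. When packed its underside is 42 mm above the base's underside.
- duro: Round dial durometer lying on its back, about 98 x 59 x 25 mm. Origin: on its underside. Bystander, leave it alone.
- wedge: Small steel step block, 20 x 80 x 22 mm. Origin: centre of the underside. Bystander, leave it alone.
- gauge: Black hand-held thickness gauge, 127 x 68 x 29 mm. Origin: centre of the underside. Bystander, leave it alone.
There are look-alikes about, which are no part of the job. What is shaped like the rubber_disc but blue is not meant.

How it is judged:
By the outcome, as a careful person would: the job done as asked, in the order asked, and still so for the second after the job is handed in, with the robot touching nothing.
It also fails if it takes over 125 s, if anything falls off the work surface, if the arm or the gripper's body presses on something with over 40 N, if the wrist force passes 120 N, or if a joint passes its speed limit or range.

ROBOT

A 6-joint arm with a two-finger parallel gripper is mounted at the origin on a cart in front of the work surface, level with it; the furniture and walls round the work are solid. World frame = base frame: x ahead of the robot, y to its left, z up, the work surface at z = 0. Lengths are in m, angles in degrees, forces in N, time in s.
With the tool pointing down it reaches from about 0.3 to 0.75 m from the base axis. Payload 8.5 kg.
Tool frame: the origin (TCP) lies midway between the tips of the shut fingers; the grasp point (between the pads) lies 19 mm behind it; z points along the fingers, y is the line along which they close (so a half turn about z gives the same grasp; the last joint's range is limited). The gripper opens to 85 mm and grips with 20 to 120 N. Pads are 22 mm wide; open, the fingers measure 114 mm over their backs; the gripper's body (76 mm by 85 mm) begins 54 mm behind the grasp point. The pads swing forward as they close: fully open they stand 13 mm farther back than shut.
Start: joints at [55.502, 21.807, 74.336, -0, 83.858, -12.336], TCP at [0.207, 0.509, 0.231] pointing down, gripper open.
Joint ranges: [-178.18, 178.18], [-50.72, 133.34], [12.68, 142.11], [-81.47, 261.47], [9.98, 163.14], [-165.26, 165.26]. Speed limits (degrees/s): [136.94, 136.94, 180, 180, 180, 180].

INTERFACE

Orientations are given as a 3x3 rotation matrix whose columns are the frame's x, y, z axes.
In Python, from rig import env, viewer, recognise, pinpoint gives the robot as it stands.
- The arm moves only by the tool move_arm, never from a script. Its argument "plan" is text: rows parted by semicolons, each of 7 numbers parted by spaces: the shift along the tool's x, y, z in m, then the turn, a rotation vector about the tool's x, y, z in rad, then the finger opening in m, from 0 to 0.0854. A call has 1 to 12 rows; each row shifts and turns the commanded pose from where the row before left it, along the tool's axes as they then stand; what a row does not reach is not made up. A row lasts 1/8 s, in which the tool goes at most 62.5 mm and 10.7 degrees, less where a joint would pass 70% of its speed; a pose out of reach is approached as far as the arm can. A call is refused whole if a number of a shift passes 0.0625 or a number of a turn 0.188, either way. A call with a gripper value outside its range is refused whole. The fingers move at their own pace and stop on an object; "grip_force" is the grip in N (left out, the last holds). Time passes only in rows, so rows that do not move let the fingers close. It gives the time, the measured TCP pose, the force, the opening and the grip force at its end, in the units of the state.
- env.observe(): the state, without advancing time (a new reading comes with each control period).
- viewer.get_image(name): name is "scene" or "top"; returns (picture, depth): 400x640x3 uint8, red, green, blue; 400x640 float32, m along the optical axis (not along the pixel's ray), 0 where there is no reading.
- viewer.calibration(name): a dict with "fx", "fy", "cx", "cy" (pixels), "R" (3x3) and "t" (3): a world point X has camera coordinates R X + t. Camera axes: x right, y down, z forward; pixel columns grow to the right and rows downward; lengths in m; the calibration is good to about 2 mm. A picture is of the moment at which its call begins. calibration takes no time and is no camera call.
- env.close_job(): hands the job in; it is judged then, once.
Trained networks look in the newest picture that a camera, given by its name, has taken for a name from the list of things; names that differ only in an ending like _2 or _b are one class to them, and where a whole thing is asked for, a point or a joint stands for the part that bears it (a point fixed in the world has none). Each returns a list of dicts, best first, with "conf" (0 to 1); they miss things now and then, are a little off and sometimes report something else, mostly with a low value. They report only what shows in the picture. A call takes as long as a camera call. They do not tell look-alikes from the thing itself.
- recognise(camera, name): "extent" ([centre column, centre row, width, height] in pixels, round what is visible of it).
- pinpoint(camera, name): "pixel" ([column, row] in pixels: a listed point, or the origin of a listed thing).
The state is a dict: "time_s": time; "q": joint angles; "qvel": joint speeds; "joint_efforts": joint torques, N m; "position": TCP position; "tool_rot": TCP orientation; "ft_force": force on the tool from outside, world axes, zero at the start; "wrist_torque": the same for the moment, N m; "grip_width": finger opening in m; "gripper_force": force on a finger pad.
Only numpy, scipy, OpenCV 4.12 (cv2) and the standard library are available. Lean on these libraries where they do the work, as an engineer would, in place of code of your own. Each camera call takes 0.05 s, during which the arm holds its last target. There are 200 camera calls.

## Working session

There is one attempt and no reset: what is moved stays moved. The work goes in short steps, Python scripts to look and compute and a tool call to move; the robot and the scene stay as the last step left them, time stands still between calls to the robot, and variables do not carry over. Pictures are saved under pics/ and viewed, at most 14 in all, crops included, and the job is handed in when it is done.

Besides the shell and the picture viewer there is one more tool, called after ">>>" as name(argument=value, ...) on one line, values as JSON. move_arm: Moves the arm, as the interface text tells. Its arguments: {"type":"object","properties":{"plan":{"type":"string"},"grip_force":{"type":"number"}},"required":["plan"]}

```bash
ls; mkdir -p pics
cat > h.py <<'E'
from rig import env, viewer, recognise, pinpoint
import numpy as np, cv2
def ray(cam,u,v,z):
    c=viewer.calibration(cam);R=np.array(c["R"]);t=np.array(c["t"])
    d=R.T@np.array([(u-c["cx"])/c["fx"],(v-c["cy"])/c["fy"],1]);o=-R.T@t
    return o+d*(z-o[2])/d[2]
def cloud(cam,dep):
    c=viewer.calibration(cam);R=np.array(c["R"]);t=np.array(c["t"])
    v,u=np.mgrid[:400,:640]
    P=np.stack([(u-c["cx"])/c["fx"]*dep,(v-c["cy"])/c["fy"]*dep,dep],-1)
    return (P-t)@R
E
python3 - <<'E'
from h import *
for n in("top","scene"):
    p,d=viewer.get_image(n); cv2.imwrite(f"pics/{n}0.png",p[...,::-1]); np.savez(f"{n}0.npz",p=p,d=d)
    for k in "base steel_disc spacer_ring rubber_disc cover_plate duro wedge gauge".split():
        r=recognise(n,k); q=pinpoint(n,k)
        print(n,k,[(np.round(a["extent"]).tolist(),round(a["conf"],2)) for a in r[:3]],[(np.round(a["pixel"],1).tolist(),round(a["conf"],2),np.round(ray(n,*a["pixel"],0),3).tolist()) for a in q[:3]])
s=env.observe();print(s)
E
```

```text
pics
top base [([402.0, 221.0, 46.0, 90.0], 0.67)] [([400.8, 221.7], 0.94, [0.566, -0.177, 0.0])]
top steel_disc [([332.0, 288.0, 30.0, 34.0], 0.72)] [([330.9, 288.2], 0.77, [0.439, -0.043, 0.0]), ([402.9, 221.6], 0.36, [0.566, -0.181, 0.0])]
top spacer_ring [([328.0, 180.0, 27.0, 31.0], 0.65), ([265.0, 116.0, 34.0, 49.0], 0.64)] [([326.5, 175.2], 0.74, [0.655, -0.034, 0.0])]
top rubber_disc [([385.0, 293.0, 25.0, 18.0], 0.97), ([334.0, 230.0, 19.0, 20.0], 0.88), ([321.0, 113.0, 40.0, 20.0], 0.69)] [([273.8, 183.8], 0.72, [0.638, 0.068, 0.0]), ([336.2, 232.9], 0.66, [0.544, -0.053, 0.0]), ([385.5, 296.2], 0.56, [0.425, -0.147, 0.0])]
top cover_plate [([268.0, 248.0, 42.0, 78.0], 0.55)] [([267.1, 247.2], 0.71, [0.516, 0.079, 0.0])]
top duro [([265.0, 114.0, 29.0, 49.0], 0.8)] [([266.5, 117.7], 0.75, [0.77, 0.085, 0.0])]
top wedge [([324.0, 111.0, 41.0, 22.0], 0.69)] [([322.1, 110.9], 0.91, [0.783, -0.025, 0.0])]
top gauge [([398.0, 111.0, 38.0, 64.0], 0.58), ([403.0, 223.0, 44.0, 86.0], 0.25)] [([396.5, 112.6], 0.81, [0.78, -0.171, 0.0])]
scene base [([395.0, 192.0, 82.0, 58.0], 0.67)
[... 1137 characters left out ...]
8587913e+01, -1.23357662e+01]), 'qvel': array([-0.01112863,  0.11771366,  0.09801631, -0.01912401, -0.1081393 ,
       -0.0375949 ]), 'joint_efforts': array([-1.75786442e-05, -4.48316395e+01, -2.31468308e+01, -1.50123460e-04,
        4.62814587e-04,  2.46381023e-05]), 'position': array([0.2074403 , 0.50935966, 0.23132087]), 'tool_rot': array([[-9.26137690e-01,  3.77185601e-01, -1.93880241e-05],
       [ 3.77185602e-01,  9.26137690e-01, -1.28323036e-05],
       [ 1.31158198e-05, -1.91973635e-05, -1.00000000e+00]]), 'ft_force': array([-0.43142721,  0.21797073,  0.39338612]), 'wrist_torque': array([ 0.05046884,  0.00297392, -0.04021163]), 'gripper_force': 0.0, 'grip_width': 0.08560488475846444}
```

View pics/top0.png

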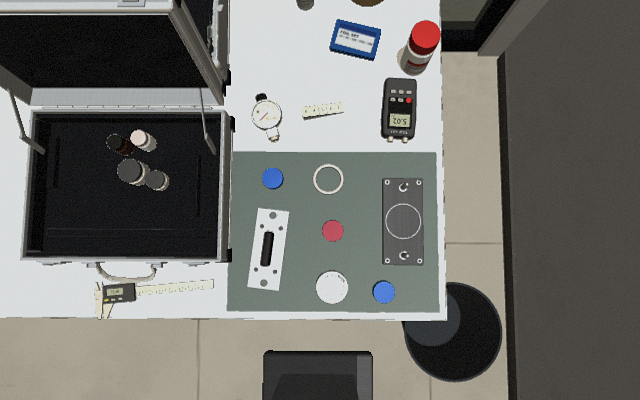

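View pics/scene0.png

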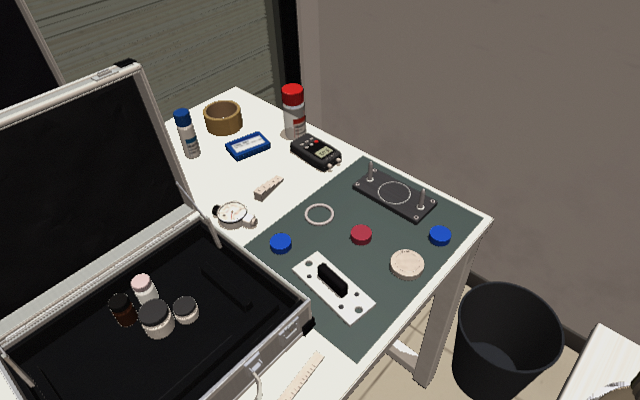

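The top view shows the steel disc at (332,288), red rubber disc at (333,231), ring at (328,179), plate at (268,249) and base at (403,221). The blue look-alikes are at (273,178) and (384,292). The scene view agrees: disc (408,264), red (361,234), ring (319,213), plate (334,287), base (395,192).

Run:
```python
from h import *
def med(m,box):
    x0,x1,y0,y1=box; k=np.zeros_like(m); k[y0:y1,x0:x1]=m[y0:y1,x0:x1]; return k
B={"top":dict(disc=(310,355,266,310),ring=(310,348,160,198),rub=(318,348,215,246),plate=(244,292,204,294),base=(378,428,172,270)),
"scene":dict(disc=(385,430,245,284),ring=(300,338,199,228),rub=(346,376,222,248),plate=(288,380,246,326),base=(348,442,152,226))}
big=[]
for n in B:
    f=np.load(f"{n}0.npz");p=f["p"].astype(int);P=cloud(n,f["d"])
    hsv=cv2.cvtColor(f["p"],cv2.COLOR_RGB2HSV).astype(int)
    bright=p.min(2)>140; red=(hsv[...,1]>100)&((hsv[...,0]<12)|(hsv[...,0]>165))
    for k,zt in dict(disc=.0155,ring=.0075,rub=.0175,plate=.0095,base=.0135).items():
        m=med(red if k=="rub" else bright,B[n][k]) if k!="base" else med((P[...,2]>.008)&(P[...,2]<.018),B[n][k])
        cs,_=cv2.findContours(m.astype(np.uint8),cv2.RETR_EXTERNAL,cv2.CHAIN_APPROX_NONE)
        c=max(cs,key=len)[:,0]
        w=np.array([ray(n,u,v,zt)[:2] for u,v in c]).astype(np.float32)
        r=cv2.minAreaRect(w); ce,rad=cv2.minEnclosingCircle(w)
        zz=P[...,2][m>0]
        print(n,k,"rect",np.round(r[0],4),np.round(r[1],4),round(r[2],1),"circ",np.round(ce,4),round(rad,4),"zmed",round(float(np.median(zz[zz<.2])),4))
    x0,x1,y0,y1=B[n]["base"]
    big.append(cv2.resize(f["p"][y0-8:y1,x0:x1],(400,500) if n=="top" else (400,330),interpolation=cv2.INTER_CUBIC))
    q=(P[...,2]>.04)&(P[...,2]<.07)&(P[...,0]>.4)&(P[...,0]<.72)&(P[...,1]<-.12)
    print(n,"pins",np.round(P[q],4).tolist())
h=np.full((500,800,3),0,np.uint8);h[:,:400]=big[0];h[:330,400:]=big[1]
cv2.imwrite("pics/base.png",h[...,::-1])
```

```text
top disc rect [ 0.4428 -0.0446] [0.0587 0.0577] 0.4 circ [ 0.4429 -0.0447] 0.0299 zmed 0.0153
top ring rect [ 0.6478 -0.0371] [0.0564 0.0577] 0.2 circ [ 0.6478 -0.037 ] 0.0297 zmed 0.0072
top rub rect [ 0.5485 -0.0452] [0.0375 0.0376] 0.2 circ [ 0.5483 -0.0459] 0.0199 zmed 0.0172
top plate rect [0.5134 0.076 ] [0.0602 0.1511] 83.2 circ [0.5135 0.0759] 0.0802 zmed 0.0093
top base rect [ 0.5666 -0.1777] [0.0763 0.1626] 89.8 circ [ 0.5661 -0.1777] 0.0887 zmed 0.0134
top pins [[0.6347, -0.1774, 0.0537], [0.6341, -0.1786, 0.0574], [0.6345, -0.1808, 0.0548], [0.6326, -0.1752, 0.0557], [0.6322, -0.1766, 0.0583], [0.632, -0.1782, 0.0596], [0.632, -0.18, 0.0597], [0.6327, -0.1826, 0.0547], [0.6316, -0.1744, 0.0493], [0.6306, -0.175, 0.0569], [0.6302, -0.1764, 0.0595], [0.6298, -0.1777, 0.0623], [0.6303, -0.1801, 0.0587], [0.6298, -0.1813, 0.0622], [0.6296, -0.1742, 0.0505], [0.6287, -0.175, 0.0571], [0.6284, -0.1764, 0.0591], [0.628, -0.1777, 0.0624], [0.6284, -0.18, 0.0593], [0.6288, -0.1823, 0.0565], [0.628, -0.1744, 0.0491], [0.6271, -0.1752, 0.0554], [0.6265, -0.1762, 0.0603], [0.6266, -0
[... 28229 characters left out ...]
9], [0.4981, -0.1775, 0.0539], [0.4978, -0.181, 0.0516], [0.5044, -0.174, 0.0499], [0.501, -0.1713, 0.0539], [0.5006, -0.1748, 0.0516], [0.4984, -0.1746, 0.0532], [0.4973, -0.1765, 0.0524], [0.5038, -0.1736, 0.0478], [0.5018, -0.1738, 0.0489], [0.4996, -0.1735, 0.0505], [0.4982, -0.175, 0.0502], [0.4971, -0.1769, 0.0496], [0.5037, -0.1741, 0.0448], [0.5018, -0.1745, 0.0458], [0.4996, -0.1743, 0.0472], [0.4973, -0.1739, 0.0489], [0.497, -0.1775, 0.0466], [0.5028, -0.1732, 0.0433], [0.5015, -0.1748, 0.0429], [0.5003, -0.1765, 0.0425], [0.4976, -0.1753, 0.0451], [0.4963, -0.1769, 0.0447], [0.5008, -0.1742, 0.0412], [0.4987, -0.1741, 0.0425], [0.4981, -0.1772, 0.0407], [0.4961, -0.1774, 0.0418]]
```

View pics/base.png

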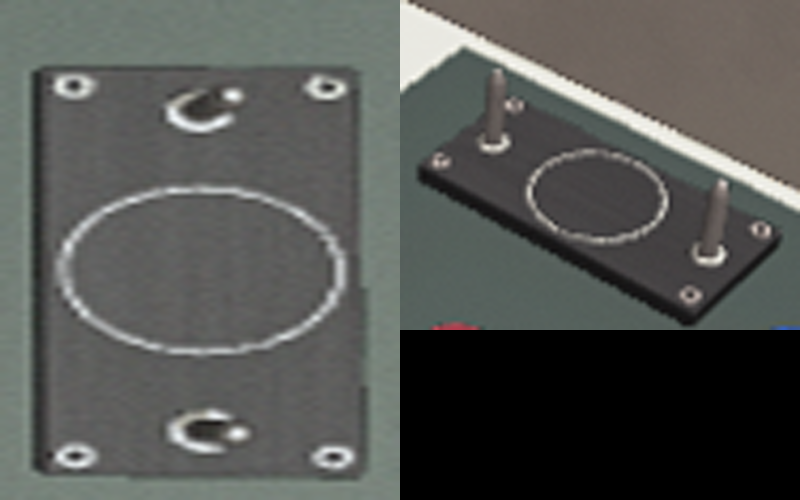

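The crop shows the base with its long axis along world x and both pins upright. Combining both cameras, its centre is about (0.566, -0.178) with yaw near 0. Next I turn the tool square to it and go above the steel disc.

>>> move_arm(plan="0 0 0 0 0 -0.129 0.08; 0 0 0 0 0 -0.129 0.08; 0 0 0 0 0 -0.129 0.08; -0.02 -0.046 0 0 0 0 0.08; -0.02 -0.046 0 0 0 0 0.08; -0.02 -0.046 0 0 0 0 0.08; -0.02 -0.046 0 0 0 0 0.08; -0.02 -0.046 0 0 0 0 0.08; -0.02 -0.046 0 0 0 0 0.08; -0.02 -0.046 0 0 0 0 0.08; -0.02 -0.046 0 0 0 0 0.08; -0.02 -0.046 0 0 0 0 0.08", grip_force=40)

```text
time_s: 3.2
position: [0.388, 0.0938, 0.2316]
tool_rot: [[-1.0, -0.0, 0.001], [-0.0, 1.0, 0.0], [-0.001, 0.0, -1.0]]
ft_force: [0.3, 1.0, 0.6]
grip_width: 0.0798
gripper_force: 0.0
```

>>> move_arm(plan="-0.0138 -0.035 0 0 0 0 0.08; -0.0138 -0.035 0 0 0 0 0.08; -0.0138 -0.035 0 0 0 0 0.08; -0.0138 -0.035 0 0 0 0 0.08; 0 0 0.035 0 0 0 0.08; 0 0 0.035 0 0 0 0.08; 0 0 0.035 0 0 0 0.08; 0 0 0.035 0 0 0 0.08; 0 0 0.035 0 0 0 0.08; 0 0 0.03 0 0 0 0.08; 0 0 0 0 0 0 0.08")

```text
time_s: 4.58
position: [0.442, -0.0444, 0.0252]
tool_rot: [[-1.0, -0.0, -0.004], [-0.0, 1.0, 0.001], [0.004, 0.001, -1.0]]
ft_force: [-0.5, 0.4, 0.0]
grip_width: 0.0802
gripper_force: 0.0
```

Run:
```python
from h import *
p,d=viewer.get_image("scene"); cv2.imwrite("pics/s1.png",cv2.resize(p[180:330,300:500,::-1],None,fx=4,fy=4))
print(env.observe()["position"])
```

```text
[ 0.44275676 -0.04460349  0.02636159]
```

View pics/s1.png

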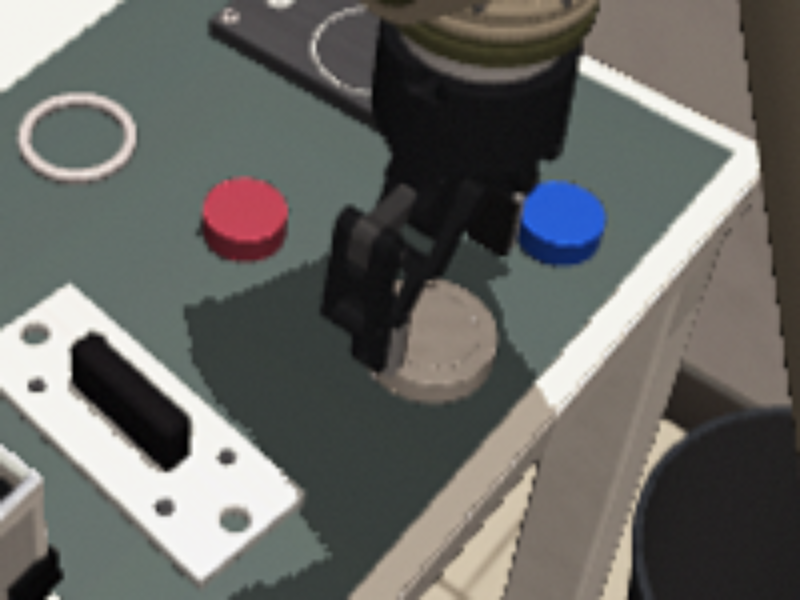

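The open fingers straddle the disc at (435,340) in the crop, with the red and blue discs clear. I'll lower, grip and lift.

>>> move_arm(plan="0 0 0.012 0 0 0 0.08; 0 0 0.012 0 0 0 0.08; 0 0 0 0 0 0 0.055; 0 0 0 0 0 0 0.055; 0 0 0 0 0 0 0.055; 0 0 0 0 0 0 0.055; 0 0 0 0 0 0 0.055; 0 0 0 0 0 0 0.055; 0 0 0 0 0 0 0.055", grip_force=50)

```text
time_s: 5.75
position: [0.4427, -0.0446, 0.0027]
tool_rot: [[-1.0, -0.0, 0.0], [-0.0, 1.0, -0.0], [-0.0, -0.0, -1.0]]
ft_force: [-2.6, 0.0, 6.3]
grip_width: 0.0576
gripper_force: 53.1
```

>>> move_arm(plan="0 0 -0.015 0 0 0 0.055; 0 0 -0.03 0 0 0 0.055; 0 0 -0.035 0 0 0 0.055; 0 0 -0.03 0 0 0 0.055; -0.0205 -0.0222 0 0 0 0 0.055; -0.0205 -0.0222 0 0 0 0 0.055; -0.0205 -0.0222 0 0 0 0 0.055; -0.0205 -0.0222 0 0 0 0 0.055; -0.0205 -0.0222 0 0 0 0 0.055; -0.0208 -0.0224 0 0 0 0 0.055; 0 0 0 0 0 0 0.055; 0 0 0 0 0 0 0.055")

```text
time_s: 7.25
position: [0.5654, -0.1774, 0.1118]
tool_rot: [[-1.0, -0.0, -0.001], [-0.0, 1.0, 0.001], [0.001, 0.001, -1.0]]
ft_force: [-0.3, -0.2, -2.2]
grip_width: 0.0579
gripper_force: 54.9
```

Run:
```python
from h import *
p,d=viewer.get_image("top"); cv2.imwrite("pics/t2.png",cv2.resize(p[150:310,320:450,::-1],None,fx=3.5,fy=3.5))
p,d=viewer.get_image("scene"); cv2.imwrite("pics/s2.png",cv2.resize(p[110:260,300:480,::-1],None,fx=4,fy=4))
s=env.observe();print(s["position"],s["grip_width"],s["ft_force"])
```

```text
[ 0.56553093 -0.17719262  0.11219522] 0.05730791733183247 [-0.86725721  0.30720487 -2.75437224]
```

View pics/s2.png

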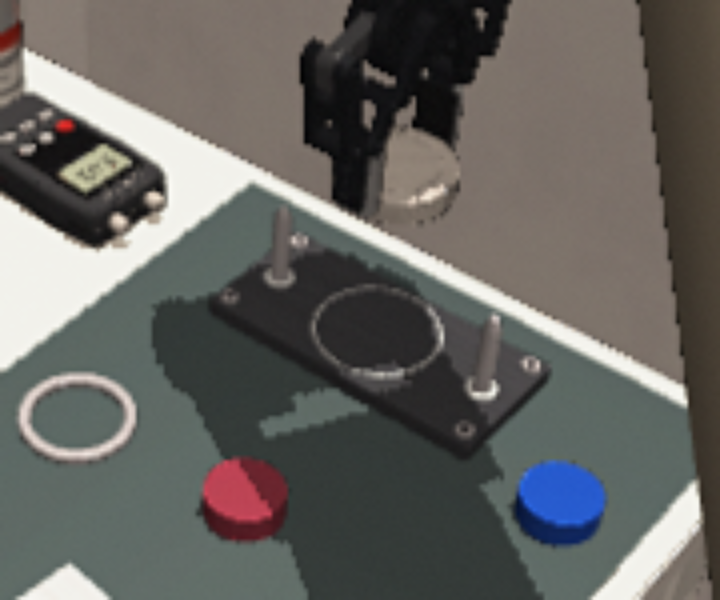

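The disc is held above the marked circle. I'll lower it.

>>> move_arm(plan="-0.0004 -0.0006 0.03 0 0 0 0.055; 0 0 0.03 0 0 0 0.055; 0 0 0.02 0 0 0 0.055; 0 0 0.01 0 0 0 0.055; 0 0 0.004 0 0 0 0.055; 0 0 0 0 0 0 0.055; 0 0 0 0 0 0 0.055")

```text
time_s: 8.22
position: [0.5668, -0.1787, 0.0191]
tool_rot: [[-1.0, -0.0, 0.001], [-0.0, 1.0, -0.001], [-0.001, -0.001, -1.0]]
ft_force: [0.8, 0.7, -3.0]
grip_width: 0.0573
gripper_force: 54.9
```

>>> move_arm(plan="0 0 0.002 0 0 0 0.055; 0 0 0.0015 0 0 0 0.055; 0 0 0.0005 0 0 0 0.055; 0 0 0 0 0 0 0.055")

```text
time_s: 8.72
position: [0.5666, -0.1786, 0.0148]
tool_rot: [[-1.0, -0.0, 0.0], [-0.0, 1.0, -0.0], [-0.0, -0.0, -1.0]]
ft_force: [-1.6, 1.1, 3.8]
grip_width: 0.0571
gripper_force: 55.6
```

>>> move_arm(plan="0 0 0 0 0 0 0.065; 0 0 0 0 0 0 0.078; 0 0 0 0 0 0 0.078; 0 0 0 0 0 0 0.078; 0 0 -0.02 0 0 0 0.078; 0 0 -0.03 0 0 0 0.078; 0 0 -0.04 0 0 0 0.078; -0.016 0.0284 0 0 0 0 0.078; -0.016 0.0284 0 0 0 0 0.078; -0.016 0.0284 0 0 0 0 0.078; -0.016 0.0284 0 0 0 0 0.078; -0.0165 0.028 0 0 0 0 0.078")

```text
time_s: 10.22
position: [0.6474, -0.036, 0.1043]
tool_rot: [[-1.0, -0.0, -0.0], [-0.0, 1.0, -0.0], [0.0, -0.0, -1.0]]
ft_force: [-0.0, -0.1, 0.5]
grip_width: 0.0778
gripper_force: 0.0
```

```bash
cat >> h.py <<'E'
def circ(n,box,zt,thr=140):
    p,d=viewer.get_image(n); x0,x1,y0,y1=box
    m=(p[y0:y1,x0:x1].min(2)>thr).astype(np.uint8)
    c=max(cv2.findContours(m,cv2.RETR_EXTERNAL,cv2.CHAIN_APPROX_NONE)[0],key=len)[:,0]
    w=np.array([ray(n,u+x0,v+y0,zt)[:2] for u,v in c]).astype(np.float32)
    ce,r=cv2.minEnclosingCircle(w); b=cv2.minAreaRect(w); print(n,np.round(ce,4),round(r,4),"rect",np.round(b[0],4),np.round(b[1],4)); return p
E
python3 - <<'E'
from h import *
p=circ("top",(370,440,190,260),.0275)
cv2.imwrite("pics/t3.png",cv2.resize(p[150:310,320:450,::-1],None,fx=3.5,fy=3.5))
circ("scene",(372,412,168,206),.0275)
s=env.observe();print(s["position"],s["grip_width"],s["ft_force"])
E
```

```text
top [ 0.5596 -0.2425] 0.0641 rect [ 0.5596 -0.2416] [0.0037 0.1279]
scene [ 0.5589 -0.1757] 0.0364 rect [ 0.5622 -0.1786] [0.0661 0.0584]
[ 0.64782982 -0.03435529  0.1040797 ] 0.07767532324152596 [-0.27113662 -0.61435588  0.16622103]
```

View pics/t3.png

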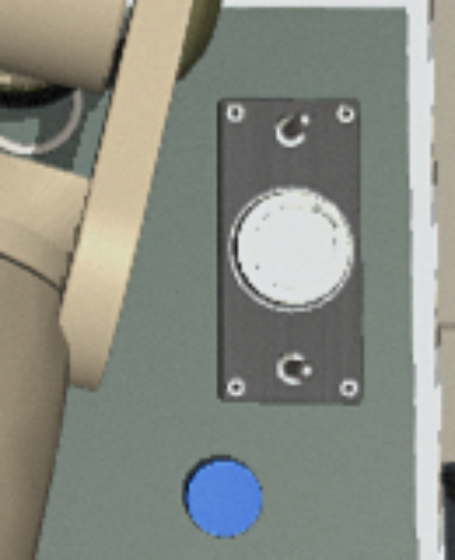

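The disc lies concentric with the marked circle, at (295,248) in the crop. Next is the ring.

>>> move_arm(plan="0 0 0.03 0 0 0 0.078; 0 0 0.03 0 0 0 0.078; 0 0 0.014 0 0 0 0.078; 0 0 0 0 0 0 0.074; 0 0 0 0 0 0 0.074")

```text
time_s: 10.95
position: [0.6476, -0.0373, 0.0316]
tool_rot: [[-1.0, -0.0, 0.002], [-0.0, 1.0, -0.001], [-0.002, -0.001, -1.0]]
ft_force: [-0.6, -0.2, -0.7]
grip_width: 0.0737
gripper_force: 0.0
```

Run:
```python
from h import *
p,d=viewer.get_image("scene"); cv2.imwrite("pics/s3.png",cv2.resize(p[150:270,240:400,::-1],None,fx=4.5,fy=4.5))
print(env.observe()["position"])
```

```text
[ 0.64758998 -0.03723862  0.03163223]
```

View pics/s3.png

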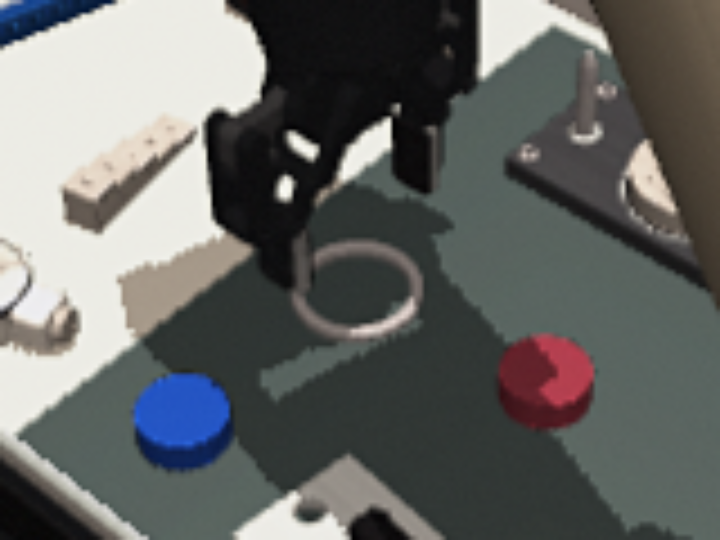

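The fingers straddle the ring at (357,290) in the crop. I'll lower and close.

>>> move_arm(plan="0 0 0.012 0 0 0 0.07; 0 0 0.012 0 0 0 0.07; 0 0 0.007 0 0 0 0.07; 0 0 0.002 0 0 0 0.07; 0 0 0 0 0 0 0.07")

```text
time_s: 11.62
position: [0.6471, -0.037, -0.0027]
tool_rot: [[-1.0, -0.0, 0.0], [-0.0, 1.0, -0.0], [-0.0, -0.0, -1.0]]
ft_force: [0.8, 0.0, 0.2]
grip_width: 0.0701
gripper_force: 0.0
```

>>> move_arm(plan="0 0 0 0 0 0 0.064; 0 0 0 0 0 0 0.055; 0 0 0 0 0 0 0.055; 0 0 0 0 0 0 0.055; 0 0 0 0 0 0 0.055; 0 0 0 0 0 0 0.055", grip_force=30)

```text
time_s: 12.38
position: [0.6472, -0.037, -0.0016]
tool_rot: [[-1.0, -0.0, 0.001], [-0.0, 1.0, -0.0], [-0.001, -0.0, -1.0]]
ft_force: [-1.5, 0.2, 5.7]
grip_width: 0.0582
gripper_force: 30.9
```

>>> move_arm(plan="0 0 -0.015 0 0 0 0.055; 0 0 -0.03 0 0 0 0.055; 0 0 -0.035 0 0 0 0.055; 0 0 -0.03 0 0 0 0.055; 0.0162 -0.0282 0 0 0 0 0.055; 0.0162 -0.0282 0 0 0 0 0.055; 0.0162 -0.0282 0 0 0 0 0.055; 0.0162 -0.0282 0 0 0 0 0.055; 0.0162 -0.0282 0 0 0 0 0.055; 0 0 0 0 0 0 0.055; 0 0 0 0 0 0 0.055; 0 0 0 0 0 0 0.055")

```text
time_s: 13.88
position: [0.5664, -0.1772, 0.1075]
tool_rot: [[-1.0, -0.001, 0.0], [-0.001, 1.0, -0.0], [-0.0, -0.0, -1.0]]
ft_force: [-0.8, -0.8, -0.6]
grip_width: 0.058
gripper_force: 32.3
```

Run:
```python
from h import *
p,d=viewer.get_image("scene"); cv2.imwrite("pics/s4.png",cv2.resize(p[110:260,300:480,::-1],None,fx=4,fy=4))
s=env.observe();print(s["position"],s["grip_width"],s["ft_force"])
```

```text
[ 0.56637129 -0.17720099  0.10746352] 0.05798702059527124 [-0.5021427   0.34041411 -0.8666499 ]
```

View pics/s4.png

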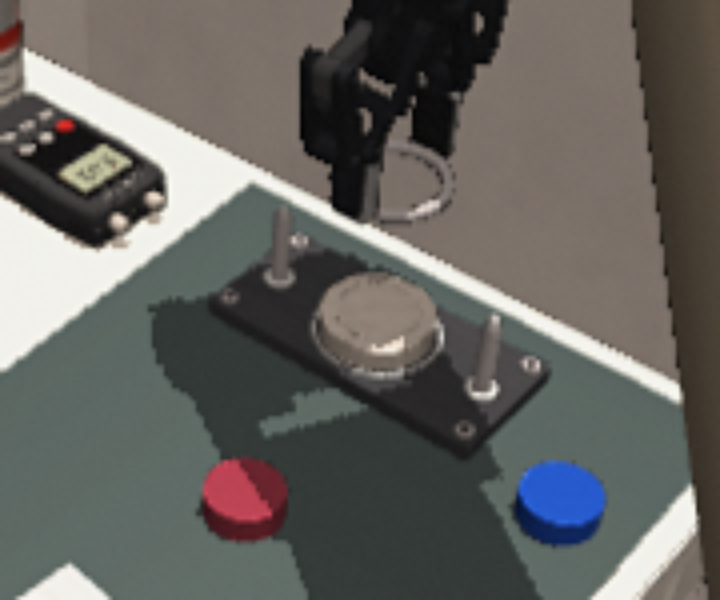

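The ring is held level above the disc. I'll lower it.

>>> move_arm(plan="0 -0.0005 0.03 0 0 0 0.055; 0 0 0.03 0 0 0 0.055; 0 0 0.012 0 0 0 0.055; 0 0 0.005 0 0 0 0.055; 0 0 0.002 0 0 0 0.055; 0 0 0 0 0 0 0.055; 0 0 0 0 0 0 0.055")

```text
time_s: 14.8
position: [0.5663, -0.1786, 0.0289]
tool_rot: [[-1.0, -0.0, 0.001], [-0.0, 1.0, -0.001], [-0.001, -0.001, -1.0]]
ft_force: [0.0, -0.0, -1.1]
grip_width: 0.0579
gripper_force: 32.4
```

>>> move_arm(plan="0 0 0.002 0 0 0 0.055; 0 0 0.0015 0 0 0 0.055; 0 0 0.001 0 0 0 0.055; 0 0 0 0 0 0 0.055")

```text
time_s: 15.3
position: [0.566, -0.1785, 0.0244]
tool_rot: [[-1.0, -0.0, 0.0], [-0.0, 1.0, -0.0], [-0.0, -0.0, -1.0]]
ft_force: [-2.2, 0.6, 6.2]
grip_width: 0.058
gripper_force: 33.0
```

>>> move_arm(plan="0 0 0 0 0 0 0.062; 0 0 0 0 0 0 0.07; 0 0 0 0 0 0 0.07; 0 0 0 0 0 0 0.07; 0 0 -0.02 0 0 0 0.07; 0 0 -0.03 0 0 0 0.07; 0 0 -0.035 0 0 0 0.07; 0.0044 0.0332 0 0 0 0 0.065; 0.0044 0.0332 0 0 0 0 0.06; 0.0044 0.0332 0 0 0 0 0.056; 0.0044 0.0334 0 0 0 0 0.056; 0 0 0 0 0 0 0.056")

```text
time_s: 16.8
position: [0.548, -0.0436, 0.109]
tool_rot: [[-1.0, -0.003, -0.0], [-0.003, 1.0, 0.0], [0.0, 0.0, -1.0]]
ft_force: [0.4, -0.3, 0.1]
grip_width: 0.056
gripper_force: 0.0
```

Run:
```python
from h import *
p,d=viewer.get_image("top"); q,d=viewer.get_image("scene")
a=np.hstack([cv2.resize(p[170:275,360:450],(400,467)),cv2.resize(q[145:235,345:445],(400,467))])
cv2.imwrite("pics/m5.png",a[...,::-1])
s=env.observe();print(s["position"],s["grip_width"],s["ft_force"])
```

```text
[ 0.54856436 -0.04569422  0.10891933] 0.056155760715508374 [ 0.26499055 -0.35050561 -0.51677298]
```

View pics/m5.png

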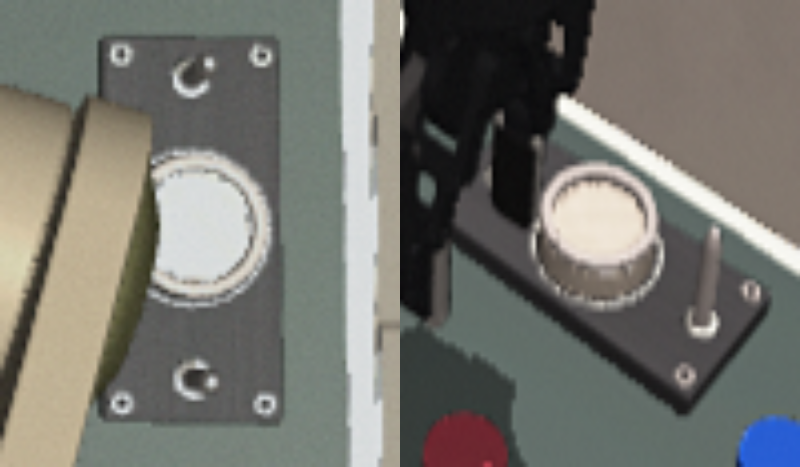

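The ring sits flush on the disc, seen at (205,228) in the left half and (600,210) in the right half. I'll go down to the upper part of the red disc and grip it.

>>> move_arm(plan="0 0 0.03 0 0 0 0.056; 0 0 0.03 0 0 0 0.056; 0 0 0.02 0 0 0 0.056; 0 0 0.012 0 0 0 0.056; 0 0 0.007 0 0 0 0.056; 0 0 0 0 0 0 0.056; 0 0 0 0 0 0 0.056; 0 0 0 0 0 0 0.056")

```text
time_s: 17.9
position: [0.5487, -0.0456, 0.0104]
tool_rot: [[-1.0, -0.0, 0.001], [-0.0, 1.0, -0.0], [-0.001, -0.0, -1.0]]
ft_force: [0.1, -0.9, -0.3]
grip_width: 0.056
gripper_force: 0.0
```

Run:
```python
from h import *
q,d=viewer.get_image("scene")
cv2.imwrite("pics/s6.png",cv2.resize(q[190:270,310:410,::-1],None,fx=6,fy=6))
s=env.observe();print(s["position"],s["grip_width"],s["ft_force"])
```

```text
[ 0.54861496 -0.04550128  0.01027185] 0.05579911924115171 [-0.36643699  0.20363026 -0.45497855]
```

View pics/s6.png

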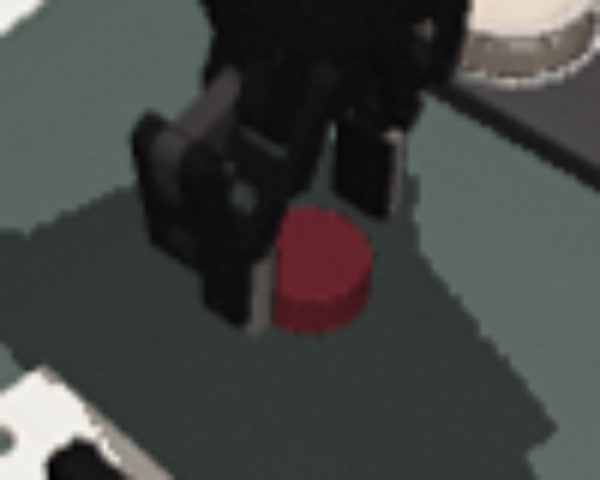

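The fingers are either side of the red disc at (310,270) in the crop. I'll grip, lift and carry it over.

>>> move_arm(plan="0 0 0.001 0 0 0 0.045; 0 0 0 0 0 0 0.035; 0 0 0 0 0 0 0.035; 0 0 0 0 0 0 0.035; 0 0 0 0 0 0 0.035; 0 0 0 0 0 0 0.035", grip_force=30)

```text
time_s: 18.7
position: [0.5484, -0.0455, 0.0091]
tool_rot: [[-1.0, -0.0, 0.0], [-0.0, 1.0, -0.0], [-0.0, -0.0, -1.0]]
ft_force: [-1.0, 0.2, 5.6]
grip_width: 0.0381
gripper_force: 29.9
```

>>> move_arm(plan="0 0 -0.015 0 0 0 0.035; 0 0 -0.03 0 0 0 0.035; 0 0 -0.035 0 0 0 0.035; 0 0 -0.02 0 0 0 0.035; -0.0035 -0.0266 0 0 0 0 0.035; -0.0035 -0.0266 0 0 0 0 0.035; -0.0035 -0.0266 0 0 0 0 0.035; -0.0035 -0.0266 0 0 0 0 0.035; -0.0035 -0.0266 0 0 0 0 0.035; 0 0 0 0 0 0 0.035; 0 0 0 0 0 0 0.035; 0 0 0 0 0 0 0.035")

```text
time_s: 20.2
position: [0.5658, -0.1775, 0.1091]
tool_rot: [[-1.0, -0.001, -0.0], [-0.001, 1.0, 0.0], [0.0, 0.0, -1.0]]
ft_force: [-0.5, 0.3, 0.1]
grip_width: 0.038
gripper_force: 30.2
```

Run:
```python
from h import *
q,d=viewer.get_image("scene")
cv2.imwrite("pics/s7.png",cv2.resize(q[120:230,330:460,::-1],None,fx=5,fy=5))
s=env.observe();print(s["position"],s["grip_width"],s["ft_force"])
```

```text
[ 0.56587616 -0.17762786  0.10904966] 0.03794201418996036 [0.17602749 0.46349779 0.37427419]
```

View pics/s7.png

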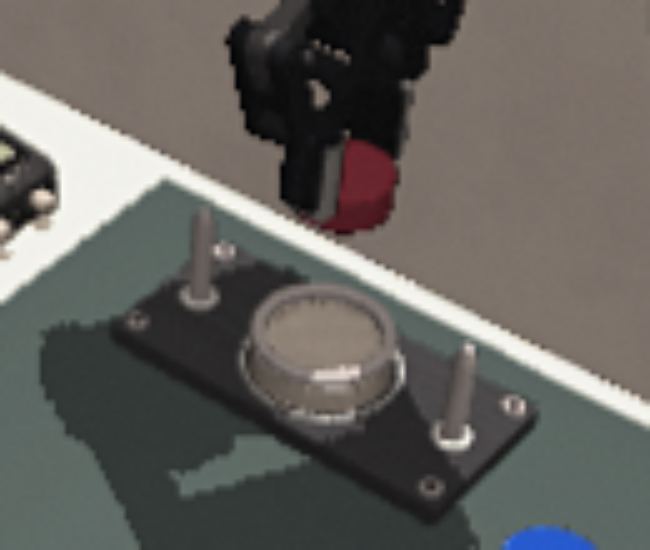

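The red disc is held above the ring at (325,345). I'll lower it.

>>> move_arm(plan="0 -0.0003 0.03 0 0 0 0.035; 0 0 0.02 0 0 0 0.035; 0 0 0.01 0 0 0 0.035; 0 0 0.006 0 0 0 0.035; 0 0 0.004 0 0 0 0.035; 0 0 0 0 0 0 0.035; 0 0 0 0 0 0 0.035")

```text
time_s: 21.12
position: [0.5661, -0.1789, 0.0393]
tool_rot: [[-1.0, -0.0, 0.001], [-0.0, 1.0, -0.0], [-0.001, -0.0, -1.0]]
ft_force: [0.6, 0.1, -1.1]
grip_width: 0.0382
gripper_force: 30.2
```

>>> move_arm(plan="0 0.0004 0.002 0 0 0 0.035; 0 0 0.0015 0 0 0 0.035; 0 0 0.0007 0 0 0 0.035; 0 0 0 0 0 0 0.035")

```text
time_s: 21.62
position: [0.5659, -0.1784, 0.0351]
tool_rot: [[-1.0, -0.0, 0.0], [-0.0, 1.0, -0.0], [-0.0, -0.0, -1.0]]
ft_force: [-1.6, 0.8, 4.2]
grip_width: 0.0382
gripper_force: 30.8
```

>>> move_arm(plan="0 0 0 0 0 0 0.043; 0 0 0 0 0 0 0.05; 0 0 0 0 0 0 0.05; 0 0 -0.02 0 0 0 0.05; 0 0 -0.03 0 0 0 0.05; 0 0 -0.03 0 0 0 0.05; 0.009 0.0424 0 0 0 0 0.045; 0.009 0.0424 0 0 0 0 0.04; 0.009 0.0424 0 0 0 0 0.036; 0.009 0.0424 0 0 0 0 0.036; 0.0085 0.0424 0 0 0 0 0.036; 0.0082 0.0424 0 0 0 0 0.036")

```text
time_s: 23.12
position: [0.5128, 0.0773, 0.1147]
tool_rot: [[-1.0, -0.0, 0.0], [-0.0, 1.0, -0.0], [-0.0, -0.0, -1.0]]
ft_force: [0.2, 0.6, -0.0]
grip_width: 0.0364
gripper_force: 0.0
```

>>> move_arm(plan="0 0 0 0 0 0.119 0.036; 0 0 0 0 0 0 0.036; 0 0 0 0 0 0 0.036")

```text
time_s: 23.5
position: [0.5133, 0.0756, 0.1146]
tool_rot: [[-0.993, 0.117, 0.0], [0.117, 0.993, -0.0], [-0.0, -0.0, -1.0]]
ft_force: [-0.1, -0.3, 0.4]
grip_width: 0.036
gripper_force: 0.0
```

Run:
```python
from h import *
p,d=viewer.get_image("top"); q,d=viewer.get_image("scene")
a=np.hstack([cv2.resize(p[170:275,360:450],(400,467)),cv2.resize(q[200:330,280:390],(400,467))])
cv2.imwrite("pics/m8.png",a[...,::-1])
s=env.observe();print(s["position"],s["grip_width"],s["ft_force"])
```

```text
[0.51327316 0.0755242  0.114594  ] 0.03630056854293235 [ 0.18587046 -1.06211527 -0.19387243]
```

View pics/m8.png

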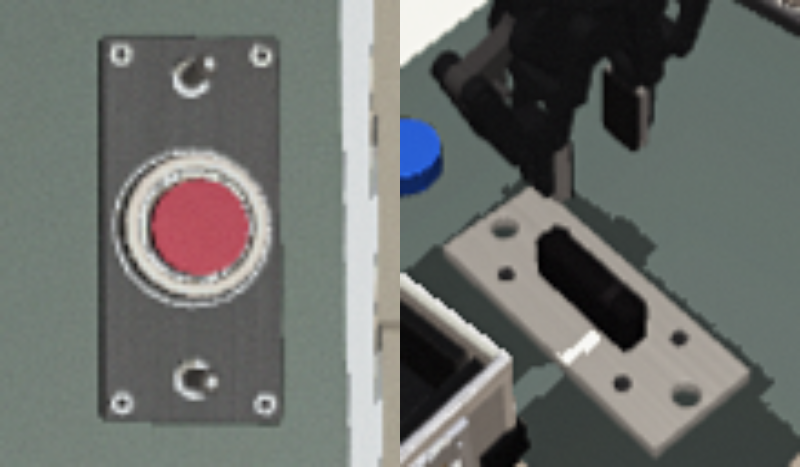

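The red disc sits inside the ring at (200,228) in the left half. The gripper is above the plate's grip bar at (590,290) in the right half. I'll lower and grip.

>>> move_arm(plan="0 0 0.03 0 0 0 0.036; 0 0 0.03 0 0 0 0.036; 0 0 0.02 0 0 0 0.036; 0 0 0.012 0 0 0 0.036; 0 0 0.006 0 0 0 0.036; 0 0 0 0 0 0 0.036; 0 0 0 0 0 0 0.036")

```text
time_s: 24.48
position: [0.5135, 0.076, 0.0172]
tool_rot: [[-0.993, 0.118, 0.001], [0.118, 0.993, -0.0], [-0.001, 0.0, -1.0]]
ft_force: [0.1, 0.3, -0.2]
grip_width: 0.036
gripper_force: 0.0
```

>>> move_arm(plan="0 0 0 0 0 0 0.022; 0 0 0 0 0 0 0.01; 0 0 0 0 0 0 0.01; 0 0 0 0 0 0 0.01; 0 0 0 0 0 0 0.01; 0 0 0 0 0 0 0.01; 0 0 0 0 0 0 0.01", grip_force=60)

```text
time_s: 25.35
position: [0.5134, 0.076, 0.0172]
tool_rot: [[-0.993, 0.118, 0.001], [0.118, 0.993, -0.0], [-0.001, 0.0, -1.0]]
ft_force: [-1.0, 0.4, 6.6]
grip_width: 0.0149
gripper_force: 59.5
```

>>> move_arm(plan="0 0 -0.015 0 0 0 0.01; 0 0 -0.03 0 0 0 0.01; 0 0 -0.035 0 0 0 0.01; 0 0 -0.03 0 0 0 0.01; 0 0 0 0 0 -0.06 0.01; 0 0 0 0 0 -0.0585 0.01; -0.009 -0.0424 0 0 0 0 0.01; -0.009 -0.0424 0 0 0 0 0.01; -0.009 -0.0424 0 0 0 0 0.01; -0.009 -0.0424 0 0 0 0 0.01; -0.0085 -0.0424 0 0 0 0 0.01; -0.0081 -0.0423 0 0 0 0 0.01")

```text
time_s: 26.85
position: [0.5656, -0.1796, 0.1273]
tool_rot: [[-1.0, 0.0, -0.0], [0.0, 1.0, 0.0], [0.0, 0.0, -1.0]]
ft_force: [0.4, -0.7, -1.3]
grip_width: 0.0148
gripper_force: 58.9
```

>>> move_arm(plan="0 0 0.015 0 0 0 0.01; 0 0 0.01 0 0 0 0.01; 0 0 0 0 0 0 0.01; 0 0 0 0 0 0 0.01; 0 0 0 0 0 0 0.01")

```text
time_s: 27.48
position: [0.5659, -0.1779, 0.1022]
tool_rot: [[-1.0, -0.0, 0.001], [-0.0, 1.0, -0.0], [-0.001, -0.0, -1.0]]
ft_force: [1.0, 0.3, -2.1]
grip_width: 0.015
gripper_force: 59.0
```

Run:
```python
from h import *
s=env.observe();print(s["position"],s["tool_rot"].round(4).tolist(),s["grip_width"],s["ft_force"])
p,d=viewer.get_image("top"); q,d2=viewer.get_image("scene");np.savez("c9.npz",p=p,d=d,q=q,d2=d2)
a=np.hstack([cv2.resize(p[165:280,355:450],(400,484)),cv2.resize(q[125:230,345:445],(400,484))])
cv2.imwrite("pics/m9.png",a[...,::-1])
for n,dd in(("top",d),("scene",d2)):
    P=cloud(n,dd);zt=s["position"][2]-.0157+.008
    m=(abs(P[...,2]-zt)<.004)&(abs(P[...,0]-.566)<.1)&(abs(P[...,1]+.178)<.045)
    print(n,m.sum(),np.median(P[m],0).round(4),P[m].min(0).round(4),P[m].max(0).round(4),cv2.minAreaRect(P[m][:,:2].astype(np.float32)))
```

```text
[ 0.56587867 -0.17790209  0.10216891] [[-1.0, -0.0004, 0.0007], [-0.0004, 1.0, -0.0004], [-0.0007, -0.0004, -1.0]] 0.014981678107265271 [ 0.96019917  0.32910245 -2.07119145]
top 413 [ 0.5258 -0.1832  0.0943] [ 0.5023 -0.2072  0.0908] [ 0.6395 -0.1469  0.098 ] ((0.5630372166633606, -0.16200023889541626), (0.14901785552501678, 0.04796780273318291), 27.861181259155273)
scene 1248 [ 0.5445 -0.166   0.0947] [ 0.4894 -0.2099  0.0905] [ 0.6409 -0.1453  0.0984] ((0.5651736855506897, -0.17770913243293762), (0.06441442668437958, 0.15152497589588165), 89.84011840820312)
```

View pics/m9.png

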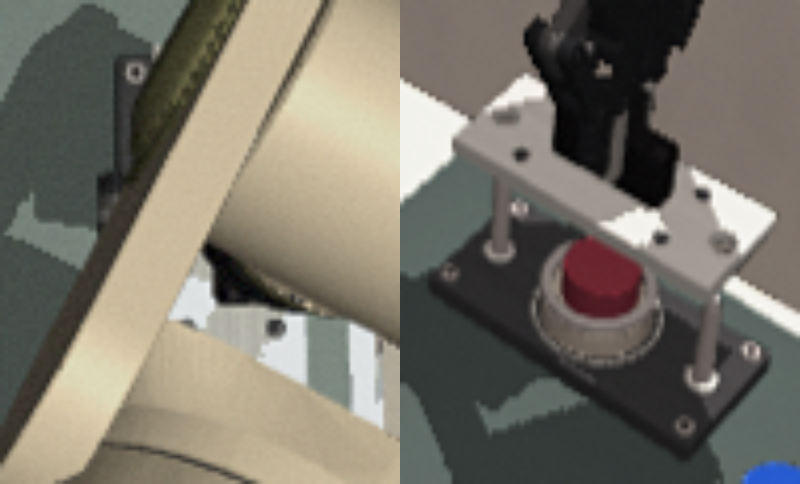

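The plate is held level over the pins; its measured centre (0.565, -0.178) and yaw match the base in the same camera. I'll lower it slowly.

>>> move_arm(plan="0 0 0.012 0 0 0 0.01; 0 0 0.008 0 0 0 0.01; 0 0 0.005 0 0 0 0.01; 0 0 0.003 0 0 0 0.01; 0 0 0.002 0 0 0 0.01; 0 0 0 0 0 0 0.01")

```text
time_s: 28.32
position: [0.5657, -0.1783, 0.0716]
tool_rot: [[-1.0, 0.0, 0.0], [0.0, 1.0, -0.0], [-0.0, -0.0, -1.0]]
ft_force: [0.8, 0.5, -1.6]
grip_width: 0.015
gripper_force: 59.0
```

>>> move_arm(plan="0 0 0.003 0 0 0 0.01; 0 0 0.003 0 0 0 0.01; 0 0 0.002 0 0 0 0.01; 0 0 0.001 0 0 0 0.01; 0 0 0 0 0 0 0.01")

```text
time_s: 28.95
position: [0.5657, -0.1783, 0.0626]
tool_rot: [[-1.0, 0.0, 0.0], [0.0, 1.0, -0.0], [-0.0, -0.0, -1.0]]
ft_force: [0.7, -0.9, -2.7]
grip_width: 0.0148
gripper_force: 58.9
```

>>> move_arm(plan="0 0 0.0015 0 0 0 0.01; 0 0 0.001 0 0 0 0.01; 0 0 0.0007 0 0 0 0.01; 0 0 0.0004 0 0 0 0.01; 0 0 0 0 0 0 0.01")

```text
time_s: 29.58
position: [0.5657, -0.1784, 0.0593]
tool_rot: [[-1.0, 0.0, 0.0], [0.0, 1.0, -0.0], [-0.0, -0.0, -1.0]]
ft_force: [0.1, -0.3, 1.5]
grip_width: 0.0147
gripper_force: 59.4
```

>>> move_arm(plan="0 0 0 0 0 0 0.022; 0 0 0 0 0 0 0.036; 0 0 0 0 0 0 0.036; 0 0 0 0 0 0 0.036; 0 0 -0.02 0 0 0 0.036; 0 0 -0.04 0 0 0 0.036; 0 0 -0.05 0 0 0 0.036; 0.04 0.04 0 0 0 0 0.036; 0.04 0.04 0 0 0 0 0.036; 0.02 0.05 0 0 0 0 0.036; 0 0.05 0 0 0 0 0.036; 0 0 0 0 0 0 0.036")

```text
time_s: 31.08
position: [0.4652, 0.0042, 0.1693]
tool_rot: [[-1.0, -0.004, 0.0], [-0.004, 1.0, 0.0], [-0.0, 0.0, -1.0]]
ft_force: [0.2, -0.2, 0.4]
grip_width: 0.0359
gripper_force: 0.0
```

Run:
```python
from h import *
s=env.observe();print(s["position"],s["grip_width"],s["ft_force"])
p,d=viewer.get_image("top"); q,d2=viewer.get_image("scene")
a=np.hstack([cv2.resize(p[165:280,355:450],(400,484)),cv2.resize(q[125:230,345:445],(400,484))])
cv2.imwrite("pics/m10.png",a[...,::-1])
for n,dd in(("top",d),("scene",d2)):
    P=cloud(n,dd)
    m=(abs(P[...,2]-.0515)<.004)&(abs(P[...,0]-.566)<.1)&(abs(P[...,1]+.178)<.045)
    A=np.c_[P[m][:,:2]-[.566,-.178],np.ones(m.sum())];print(n,m.sum(),"plane",np.linalg.lstsq(A,P[m][:,2],rcond=None)[0].round(4),cv2.minAreaRect(P[m][:,:2].astype(np.float32)))
```

```text
[0.46519113 0.0042244  0.16933097] 0.03594625629858064 [ 0.15329358 -0.19304145  0.38392691]
top 2308 plane [-0.0001 -0.0004  0.0512] ((0.5656181573867798, -0.17732062935829163), (0.06042378395795822, 0.15034300088882446), 89.98786926269531)
scene 624 plane [ 0.0009 -0.0107  0.052 ] ((0.5648159980773926, -0.17731842398643494), (0.06387542933225632, 0.1516059786081314), 89.89772033691406)
```

View pics/m10.png

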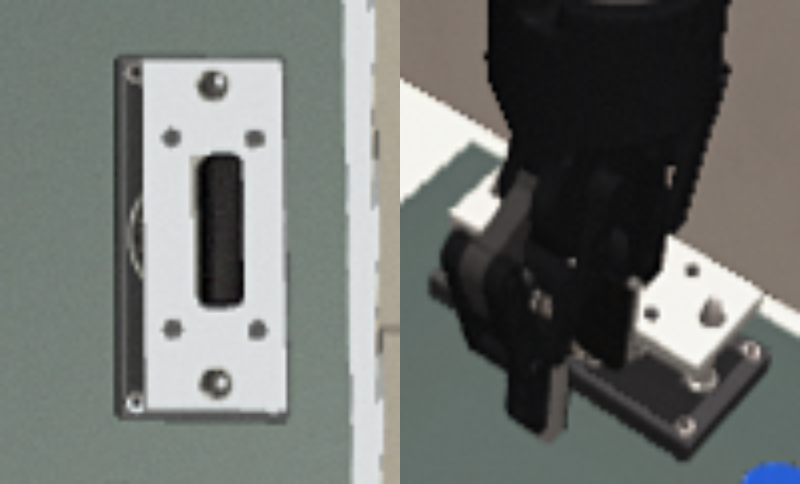

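The plate lies flat with its top at about 0.0515 m, as expected. Both pins show through its holes, at (212,85) and (215,383) in the left half. Handing in.

```bash
python3 -c "
from rig import env
print(env.close_job())"
```

```text
the job is handed in; nothing more can be done
None
```

The set is packed on the base in the order asked: steel disc, ring, red rubber disc inside the ring, then the cover plate flat over both pins. It was handed in at about 31 s of the 125 s; I don't have the judge's verdict.

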